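Latch the sliding lid of the stock tub

TASK

The sliding lid of the white stock tub on the counter stands slightly ajar. Swing the toggle latch's wire loop over so that its crossbar hooks behind the keeper on the lid, then press the latch lever fully down so that it pulls the lid tight and stays down by itself. Leave the things around the tub where they stand.

Things in the scene. Friction and masses are not known exactly. Their poses are not given: they have to be found in the camera images.
- tub: fixed white tub, 255 x 160 mm, top 100 mm high. Local x -100 to +18 mm: white deck carrying a steel toggle latch (lever, and a wire loop hinged on the lever); +24 to +150 mm: grey sliding lid level with the deck, between rails 5 mm higher at y +-76. Origin on the counter below the lever's hinge; local x runs from deck to lid (roughly away from the robot), z up. The latch works in the plane y = 0
- lid (a joint): slide of the lid along the tub's x, m: 0 = pulled tight on the gasket, 0.008 = ajar (its start and end stop). A gasket spring always pushes it open (5 N at 0.008, 15 N at 0), so it stays shut only while the latch holds it
- lever (a joint): lever angle, rad: 0 = fully down (stop), 1.75 = fully up (stop). At 0 the handle points to the tub's -x (to the robot), 0.22 rad below level; at a it stands a - 0.22 above level. Starts at 1.5 to 1.7. Friction 0.07 N m holds it. With the loop hooked it resists with up to about 6 N at the handle's end, passes dead centre at about 0.3, then holds itself down; left above that it springs up
- bail (a joint): angle of the wire loop relative to the lever, rad, growing as the loop swings up off the lid and back to the robot: the loop stands (bail - lever - 0.07) rad above level, measured from the tub's +x (1.57 = upright). It starts leaning back on its stop (3.85), 2.0 to 2.3 above level; a push of about 0.5 N swings it up, and once past upright it falls over onto the lid by its weight (80 g)
- lever_hinge (a point): axis of the lever's hinge, on the tub 26 mm above the deck, on local x = 0. It does not move
- lever_end (a point): end of the lever's handle, the middle of its 9 mm thick rounded lip, 72 mm from the lever's hinge. The handle is a flat steel bar 30 mm wide and 5 mm thick
- bail_hinge (a point): axis of the loop on the lever, 30 mm from the lever's hinge: at lever angle a it lies 30 cos(a - 0.12) mm to the tub's -x of the lever's hinge and 30 sin(a - 0.12) mm above it. The loop's two 6 mm wires pass either side of the lever, at y +-24 mm
- bail_bar (a point): middle of the loop's crossbar, a 6 mm round bar 48 mm long parallel to local y, 75 mm from bail_hinge. This is the part that hooks behind the keeper
- bail_tab (a point): outer edge of the thumb tab at the loop's end: a plate 3 mm thick, 34 mm wide and 28 mm long running outward from the crossbar, bent up 0.6 rad from the loop's plane (up when the loop lies on the lid). Push here to swing the loop over and down
- keeper_seat (a point): where the crossbar's centre lies when hooked: 17 mm above the lid, moving with the lid. The keeper is a steel block 26 mm wide, its flat top 3 mm below this point and reaching 16 mm before to 20 mm beyond it along x, with an upright tongue on the -x side. With the lever up the loop comes down on the block 4 to 13 mm beyond this point; the lever then draws it back under the tongue
- small_jar: small white cylindrical jar with a grey cap, 62 mm across, 78 mm tall, standing left of the tub. Origin under its centre. Bystander
- bear: chocolate bear figure, 57x55x71 mm, left of the tub. Origin under its centre. Bystander
- gift_box: black gift box with a gold ribbon, 69x89x57 mm, right of the tub. Origin under its centre. Bystander
- ribbon_spool: flat round spool of ribbon, 60 mm across, 30 mm tall, right of the tub near its front. Origin under its centre. Bystander
- keeper_tip (a point): tip of the keeper's tongue, which leans to the tub's +x over the seat: 9 mm above keeper_seat and 1 mm beyond it. The crossbar must pass down on the +x side of it

How it is judged:
On the way:
1. the crossbar of the loop is down behind the keeper's tongue while the lever is still up (x of bail_bar in the frame of keeper_seat between -0.002 and 0.028 m and z of bail_bar in the frame of keeper_seat below 0.007 m and value of joint lever above 0.8 rad), for 0.1 s.
At the end, for the whole second after the job is handed in: The lever is down (joint under 0.09 rad), the lid is pulled tight (joint under 2 mm) and the crossbar sits in the keeper (within 4 mm of its seat) (value of joint lever below 0.09 rad and value of joint lid below 0.002 m and distance between bail_bar and keeper_seat below 0.004 m); the robot touches nothing.
It fails at once if a thing beside the tub is shifted by more than 40 mm (distance of any of small_jar, bear, gift_box, ribbon_spool from where it was at the start of the episode above 0.04 m).
It also fails if it takes over 53 s, if anything falls off the work surface, if the arm or the gripper's body presses on something with over 40 N, if the wrist force passes 120 N, or if a joint passes its speed limit or range.

ROBOT

A 6-joint arm with a two-finger parallel gripper is mounted at the origin on a cart in front of the work surface, level with it; the furniture and walls round the work are solid. World frame = base frame: x ahead of the robot, y to its left, z up, the work surface at z = 0. Lengths are in m, angles in rad, forces in N, time in s.
With the tool pointing down it reaches from about 0.35 to 0.85 m from the base axis. Payload 8.1 kg.
Tool frame: the origin (TCP) lies on the centre line of the jaws, within the pads' length; the fingertips stand 17 mm ahead of it and the grasp point (between the pads) lies 2 mm behind it; z points along the fingers, y is the line along which they close (so a half turn about z gives the same grasp; the last joint's range is limited). The gripper opens to 93 mm and grips with 3 to 60 N. Pads are 15 mm wide; open, the fingers measure 128 mm over their backs; the gripper's body (75 mm by 188 mm) begins 65 mm behind the grasp point.
Start: joints at [-1.239, 0.13, 1.488, -0, 1.523, -0.085], TCP at [0.243, -0.549, 0.236] pointing down, gripper open.
Joint ranges: [-2.96, 2.96], [-0.89, 2.26], [0.02, 2.5], [-1.34, 4.48], [0, 2.73], [-2.66, 2.66]. Speed limits (rad/s): [2.39, 2.39, 2.79, 3.14, 3.14, 3.14].

INTERFACE

Orientations are given as a rotation vector (axis times angle).
In Python, from plant import robot, optics, close_job, models gives the robot as it stands.
- The arm moves only by the shell command python3 -m inch 'ROWS' [OPENING] [FORCE]. ROWS is a JSON object of lists of equal length, an entry for each row: "travel": the shift along the tool's x, y, z in m, a list of three; "spin": the turn about the tool's z in rad. In form: {"travel": [[x, y, z], ...], "spin": [spin, ...]}. A call has 1 to 10 rows; each row is the pose to reach, as a shift and turn from the pose commanded when the call began, along the tool's axes at that moment; what a row does not reach only later rows make up. A row lasts 1/12 s, in which the tool goes at most 41.7 mm and 7.16 degrees, less where a joint would pass 70% of its speed; a pose out of reach is approached as far as the arm can. A call with a gripper value outside its range is refused whole. OPENING is the closure, from 0 (fully open) to 1 (shut), set as the call begins (- or left out, the last holds). The fingers move at their own pace and stop on an object; FORCE is the grip in N (left out, the last holds). Time passes only in rows, so rows that repeat a pose let the fingers close. It gives the time, the measured TCP pose, the force, the opening and the grip force at its end, in the units of the state.
- robot.read_state(): the state, without advancing time (a new reading comes with each control period).
- optics.read_camera(name): name is "scene" or "top" or "wrist"; returns (picture, depth): 480x640x3 uint8, red, green, blue; 480x640 float32, m along the optical axis (not along the pixel's ray), 0 where there is no reading.
- optics.camera_info(name): a dict with "camera_matrix" (3x3 intrinsics, pixels), "dist" ([k1, k2, p1, p2, k3] as OpenCV has them; the pictures are not rectified), "view" (4x4, takes a point from world to camera coordinates). Camera axes: x right, y down, z forward; pixel columns grow to the right and rows downward; lengths in m; the calibration is good to about 2 mm. A picture is of the moment at which its call begins: read the wrist's pose just before it. camera_info takes no time and is no camera call; for the wrist camera it gives the pose at the moment of the call.
- close_job(): hands the job in; it is judged then, once.
Trained networks look in the newest picture that a camera, given by its name, has taken for a name from the list of things; names that differ only in an ending like _2 or _b are one class to them, and where a whole thing is asked for, a point or a joint stands for the part that bears it (a point fixed in the world has none). Each returns a list of dicts, best first, with "p" (0 to 1); they miss things now and then, are a little off and sometimes report something else, mostly with a low value. They report only what shows in the picture. A call takes as long as a camera call.
- models.look_for(camera, name): "centre" ([x, y, z] in m, in world coordinates, good to about 4 mm: the middle of the surface that is visible of it).
- models.masks_of(camera, name): "region" (480x640 bool, what is visible of it).
The state is a dict: "t": time; "q": joint angles; "dq": joint speeds; "joint_torque": joint torques, N m; "tool_pos": TCP position; "orientation": TCP orientation; "force": force on the tool from outside, world axes, zero at the start; "wrist_torque": the same for the moment, N m; "opening": finger opening in m; "gripper_force": force on a finger pad.
Only numpy, scipy, OpenCV 4.12 (cv2) and the standard library are available. Lean on these libraries where they do the work, as an engineer would, in place of code of your own. Each camera call takes 0.05 s, during which the arm holds its last target. There are 200 camera calls.

## Working session

There is one attempt and no reset: what is moved stays moved. The work goes in short steps, Python scripts to look and compute and a shell command to move; the robot and the scene stay as the last step left them, time stands still between calls to the robot, and variables do not carry over. Pictures are saved under pics/ and viewed, at most 10 in all, crops included, and the job is handed in when it is done.

```bash
ls; mkdir -p pics
cat > h.py <<'E'
import numpy as np, cv2
from plant import robot, optics, models
def snap(n,f):
    im,d=optics.read_camera(n); cv2.imwrite('pics/'+f,im[:,:,::-1]); return im,d
E
python3 - <<'E'
from h import *
s=robot.read_state(); print(s['t'],s['tool_pos'],s['orientation'],s['opening'])
a,_=snap('scene','s0.png'); 
for n in ['tub','lever','bail','lever_hinge','lever_end','bail_hinge','bail_bar','bail_tab','keeper_seat','keeper_tip','small_jar','bear','gift_box','ribbon_spool','lid']:
    r=models.look_for('scene',n)[:2]; print('scene',n,[(np.round(x['centre'],3),round(x['p'],2)) for x in r])
b,_=snap('top','t0.png')
for n in ['tub','lever_hinge','lever_end','bail_hinge','bail_bar','bail_tab','keeper_seat','keeper_tip','small_jar','bear','gift_box','ribbon_spool','lid']:
    r=models.look_for('top',n)[:2]; print('top',n,[(np.round(x['centre'],3),round(x['p'],2)) for x in r])
print(robot.read_state()['t'])
for n in ['scene','top']:
  i=optics.camera_info(n); print(np.linalg.inv(i['view'])[:3].round(3), i['camera_matrix'][0][0])
E
```

```text
pics
0.0 [ 0.24272816 -0.54813073  0.23460182] [-3.07186572e+00 -6.49614170e-01  3.94537629e-04] 0.09287830536216606
scene tub [(array([0.516, 0.103, 0.1  ]), 0.79)]
scene lever [(array([0.493, 0.104, 0.198]), 0.68)]
scene bail [(array([0.468, 0.088, 0.214]), 0.59)]
scene lever_hinge [(array([0.493, 0.111, 0.2  ]), 0.96)]
scene lever_end [(array([0.494, 0.106, 0.2  ]), 0.85)]
scene bail_hinge [(array([0.465, 0.098, 0.216]), 0.95), (array([0.494, 0.106, 0.199]), 0.73)]
scene bail_bar [(array([0.465, 0.09 , 0.216]), 0.79), (array([0.62 , 0.005, 0.043]), 0.3)]
scene bail_tab [(array([0.466, 0.093, 0.214]), 0.79)]
scene keeper_seat []
scene keeper_tip [(array([0.605, 0.163, 0.101]), 0.69)]
scene small_jar [(array([0.404, 0.217, 0.078]), 0.98)]
scene bear [(array([0.52 , 0.279, 0.066]), 0.66)]
scene gift_box [(array([0.621, 0.006, 0.046]), 0.76)]
scene ribbon_spool [(array([ 0.514, -0.039,  0.027]), 0.66)]
scene lid [(array([0.603, 0.158, 0.103]), 0.82), (array([0.521, 0.278, 0.062]), 0.65)]
top tub [(array([0.539, 0.135, 0.102]), 0.9), (array([0.464, 0.1  , 0.218]), 0.43)]
top lever_hing
[... 297 characters left out ...]
0.468, 0.105, 0.217]), 0.55)]
top keeper_seat [(array([0.6  , 0.169, 0.107]), 0.7)]
top keeper_tip [(array([0.597, 0.172, 0.101]), 0.75)]
top small_jar [(array([0.418, 0.226, 0.08 ]), 0.67)]
top bear [(array([0.517, 0.279, 0.042]), 0.58)]
top gift_box [(array([0.624, 0.014, 0.044]), 0.85), (array([0.517, 0.279, 0.047]), 0.67)]
top ribbon_spool [(array([ 0.518, -0.034,  0.033]), 0.83)]
top lid [(array([0.609, 0.17 , 0.102]), 0.63), (array([0.467, 0.106, 0.212]), 0.4)]
1.5
[[ 0.888 -0.344  0.304  0.304]
 [-0.459 -0.683  0.568 -0.429]
 [ 0.012 -0.644 -0.765  0.761]] 471.77439719310337
[[ 0.008 -0.98   0.197  0.371]
 [-1.    -0.011 -0.017  0.054]
 [ 0.019 -0.197 -0.98   1.046]] 608.8398104994341
```

View pics/s0.png

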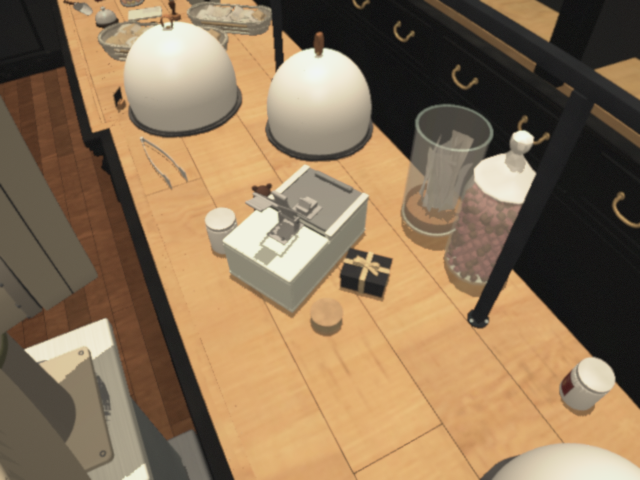

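View pics/t0.png

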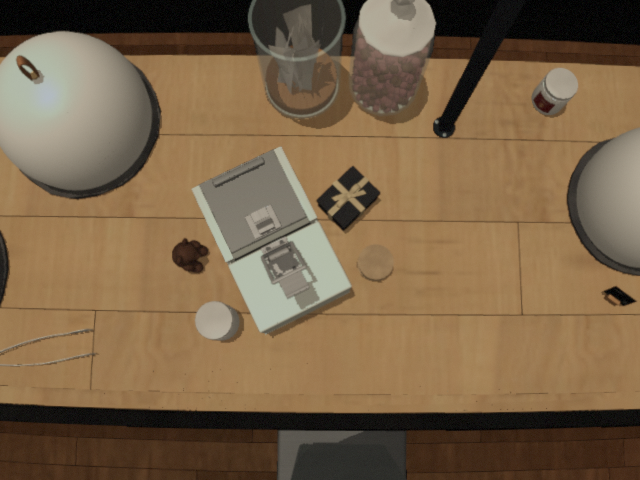

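```bash
cat >> h.py <<'E'
def cloud(n,d):
    i=optics.camera_info(n); K=np.array(i['camera_matrix']); V=np.linalg.inv(i['view'])
    v,u=np.mgrid[:480,:640]; uv=np.stack([u,v],-1).reshape(-1,1,2).astype(float)
    r=cv2.undistortPoints(uv,K,np.array(i['dist'])).reshape(480,640,2)
    P=np.dstack([r*d[...,None],d])@V[:3,:3].T+V[:3,3]; P[d<=0]=np.nan; return P
E
python3 - <<'E'
from h import *
im,d=optics.read_camera('top'); P=cloud('top',d); np.save('top.npy',P)
m=(P[...,2]>.085)&(P[...,2]<.112)&(P[...,0]>.38)&(P[...,0]<.75)&(abs(P[...,1]-.13)<.2)
n,l,st,c=cv2.connectedComponentsWithStats(m.astype(np.uint8)); print(st)
k=1+st[1:,4].argmax(); Q=P[l==k]
r=cv2.minAreaRect((Q[:,:2]*1000).astype(np.float32)); print(r, cv2.boxPoints(r).round(1), np.percentile(Q[:,2],[5,50,95]))
h=P[P[...,2]>.125]; h=h[(h[:,0]>.3)&(h[:,0]<.75)&(abs(h[:,1]-.13)<.2)]; print(len(h),h.min(0),h.max(0))
E
```

```text
[[     0      0    640    480 292990]
 [   192    146    160    186  13645]
 [   259    211      1      2      2]
 [   262    210      1      1      1]
 [   256    212      2      1      2]
 [   264    212      1      1      1]
 [   260    214      1      1      1]
 [   264    215      1      1      1]
 [   256    216      1      1      1]
 [   259    217      2      1      2]
 [   266    216      1      1      1]
 [   256    220      1      1      1]
 [   258    220      1      1      1]
 [   260    229      1      1      1]
 [   264    229      2      2      2]
 [   266    246     36     33    545]
 [   288    248      1      1      1]
 [   268    257      1      1      1]
 [   269    259      1      1      1]]
((544.3089599609375, 140.36866760253906), (259.439453125, 161.37518310546875), 27.15264320373535) [[392.1 153. ]
 [465.7   9.4]
 [696.6 127.8]
 [622.9 271.4]] [0.09692487 0.10012786 0.10612249]
1225 [0.43727878 0.07410553 0.1250908 ] [0.57058182 0.16098491 0.2265223 ]
```

```bash
cat >> h.py <<'E'
yaw=np.deg2rad(27.15); ex=np.array([np.cos(yaw),np.sin(yaw)]); ey=np.array([-ex[1],ex[0]]); O=np.array([.5198,.1278])
def loc(P): return np.stack([(P[...,:2]-O)@ex,(P[...,:2]-O)@ey,P[...,2]],-1)
E
python3 - <<'E'
from h import *
P=np.load('top.npy'); L=loc(P)*1000
im=cv2.imread('pics/t0.png')[190:320,190:360]; cv2.imwrite('pics/t0c.png',cv2.resize(im,None,fx=4.5,fy=4.5,interpolation=2))
# pooled map: max z per 6mm cell
for yr in [(-6,6),(18,28)]:
  m=(L[...,1]>yr[0])&(L[...,1]<yr[1])&(L[...,0]>-120)&(L[...,0]<160)
  Q=L[m]; print(yr)
  print([(int(x),Q[abs(Q[:,0]-x)<2.5,2].round(0).astype(int).tolist()[:7]) for x in range(-105,165,5)])
# rail edges y
m=(L[...,0]>40)&(L[...,0]<140)&(L[...,2]>102.5)&(L[...,2]<112); y=L[m][:,1]
print(np.histogram(y,bins=np.arange(-90,95,5)))
im,d=optics.read_camera('scene'); Ps=cloud('scene',d); np.save('scene.npy',Ps); L=loc(Ps)*1000
m=(L[...,2]>116)&(abs(L[...,1])<45)&(abs(L[...,0])<150); Q=L[m]
for x in range(-110,80,6):
  q=Q[abs(Q[:,0]-x)<3]
  if len(q): print(x,len(q),'y',np.percentile(q[:,1],[2,50,98]).round(),'z',np.percentile(q[:,2],[2,50,98]).round())
E
```

```text
(-6, 6)
[(-105, [2, -1, -18, -20, -18, 0, -1]), (-100, [102, 98, 99, 100, 100, 99, 100]), (-95, [101, 100, 99, 98, 99, 99, 102]), (-90, [102, 99, 100, 99, 101, 101, 100]), (-85, [222, 223, 224, 223, 221, 223, 224]), (-80, [221, 220, 220, 220, 221, 221, 223]), (-75, [221, 220, 218, 219, 216, 218, 220]), (-70, [217, 216, 218, 219, 218, 218, 216]), (-65, [218, 216, 216, 217, 217, 216, 217]), (-60, [215, 215, 215, 213, 215, 213, 213]), (-55, [215, 213, 215, 213, 215, 214, 215]), (-50, []), (-45, []), (-40, [102, 105, 102, 103]), (-35, [105, 103, 102, 103, 102, 103, 101]), (-30, [105, 103, 107, 103, 102, 101, 104]), (-25, [197, 199, 200, 201, 198, 200, 198]), (-20, [201, 199, 201, 198, 201, 197, 200]), (-15, [196, 196, 196, 106, 104, 102, 106]), (-10, [157, 162, 158, 158, 164, 170, 156]), (-5, [157, 157, 161, 159, 156, 157, 159]), (0, [130, 131, 132, 130, 133, 130, 131]), (5, [128, 129, 128, 129, 128]), (10, [101, 104, 103, 100, 102, 104, 101]), (15, [99, 104, 101, 100, 105, 101, 100]), (20, [99, 97, 97, 101, 97, 98, 100]), (25, []), (30, [103, 99, 102, 97, 102, 99, 100]), (35, [112, 111,
[... 3939 characters left out ...]
19 y [-28. -18.  24.] z [206. 214. 217.]
-44 11 y [-28. -27.  13.] z [200. 203. 206.]
-38 13 y [-29. -26.  24.] z [192. 197. 202.]
-32 18 y [-28. -26.  23.] z [184. 189. 195.]
-26 34 y [-28.  -5.  22.] z [176. 196. 200.]
-20 127 y [-27.  -2.  22.] z [173. 191. 201.]
-14 63 y [-28.  -5.  22.] z [163. 171. 199.]
-8 109 y [-27.  -4.  21.] z [117. 138. 164.]
-2 76 y [-23.  -9.  18.] z [118. 130. 156.]
4 19 y [-21. -20. -12.] z [118. 129. 134.]
34 1 y [-9. -9. -9.] z [117. 117. 117.]
40 2 y [-10.  -1.   8.] z [116. 117. 117.]
46 66 y [-14.  -1.  12.] z [116. 121. 130.]
52 27 y [-13.  -0.  11.] z [119. 126. 129.]
58 2 y [-11. -10.  -9.] z [117. 121. 125.]
64 4 y [-13.  -7.   2.] z [116. 116. 116.]
```

View pics/t0c.png

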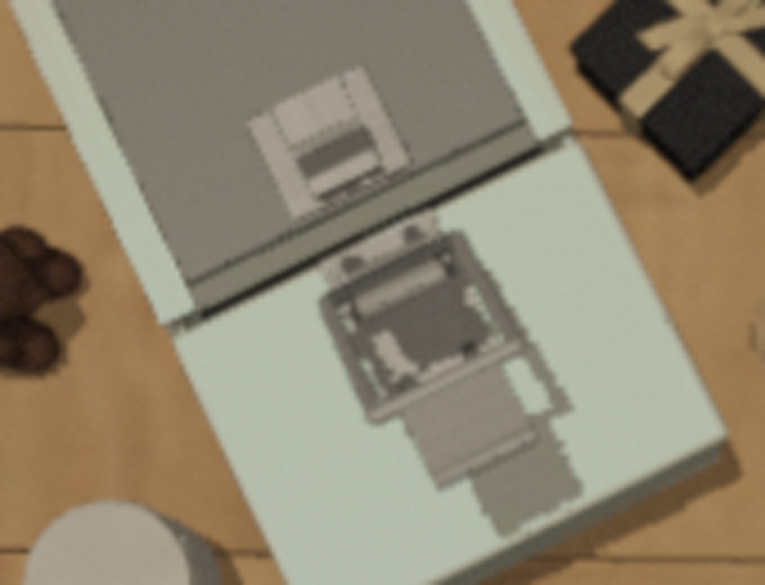

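```bash
cat >> h.py <<'E'
from scipy.spatial.transform import Rotation as R
def where():
    s=robot.read_state(); M=R.from_rotvec(s['orientation']).as_matrix(); p=np.array(s['tool_pos'])
    print('t',round(s['t'],2),'local tcp mm',(loc(p)*1000).round(1),'tip z',round(p[2]*1000-17,1),'yaw off',round(np.arctan2(M[1,0],M[0,0])-yaw,4),'F',np.round(s['force'],1),'open',round(s['opening'],3)); return p,M
def go(x,y,z):
    p,M=where(); w=np.r_[O+ex*x/1000+ey*y/1000,z/1000]; print('travel',(M.T@(w-p)).round(4))
E
python3 -c "
from h import *
go(-125,0,230)"
```

```text
t 1.6 local tcp mm [-555.1 -475.5  235.6] tip z 218.6 yaw off -0.0571 F [ 0.4 -0.  -0.4] open 0.093
travel [ 0.4022 -0.4993  0.0057]
```

```bash
python3 -m inch '{"travel":[[0.03,-0.03,0],[0.06,-0.06,0],[0.09,-0.09,0],[0.12,-0.12,0],[0.15,-0.15,0],[0.17,-0.18,0],[0.19,-0.21,0],[0.21,-0.24,0],[0.23,-0.27,0],[0.25,-0.30,0]],"spin":[-0.01,-0.02,-0.03,-0.04,-0.05,-0.057,-0.057,-0.057,-0.057,-0.057]}' 1 20
python3 -c "
from h import *
go(-125,0,230)"
```

```text
t: 2.43
tool_pos: [0.35, -0.1715, 0.2358]
orientation: [3.053, 0.737, 0.001]
force: [1.7, 0.2, 0.7]
opening: 0.0308
gripper_force: 0.0
t 2.43 local tcp mm [-287.7 -188.9  235.8] tip z 218.8 yaw off -0.0004 F [1.7 0.2 0.7] open 0.031
travel [ 0.1626 -0.1889  0.0058]
```

```bash
python3 -m inch '{"travel":[[0.03,-0.03,0.001],[0.06,-0.06,0.002],[0.09,-0.09,0.003],[0.11,-0.12,0.004],[0.13,-0.15,0.005],[0.14,-0.17,0.006],[0.14,-0.17,0.006],[0.14,-0.17,0.006]],"spin":[0,0,0,0,0,0,0,0]}'
python3 -c "
from h import *
go(-115,0,229)
snap('wrist','w0.png')
im,d=snap('top','t1.png')
cv2.imwrite('pics/t1c.png',cv2.resize(cv2.imread('pics/t1.png')[170:340,180:380],None,fx=3.5,fy=3.5))"
```

```text
t: 3.1
tool_pos: [0.397, 0.0429, 0.2297]
orientation: [3.052, 0.742, -0.0]
force: [-0.2, -0.4, 0.4]
opening: 0.0004
gripper_force: 0.0
t 3.1 local tcp mm [-148.1  -19.5  229.7] tip z 212.7 yaw off 0.0033 F [-0.2 -0.4  0.4] open 0.0
travel [ 0.0331 -0.0194  0.0007]
```

View pics/t1c.png

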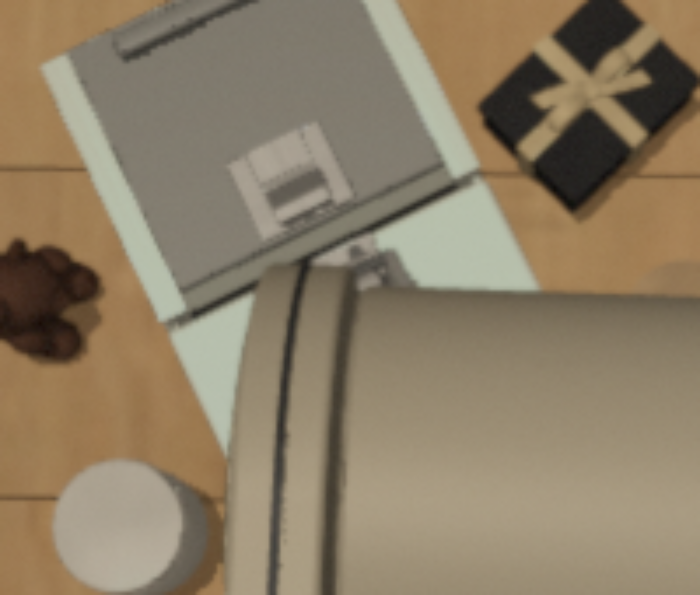

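```bash
python3 -m inch '{"travel":[[0.01,-0.008,0],[0.025,-0.019,0.001],[0.03,-0.019,0.001],[0.038,-0.019,0.001],[0.046,-0.019,0.001],[0.054,-0.019,0.001],[0.062,-0.019,0.001],[0.070,-0.019,0.001],[0.078,-0.019,0.001],[0.086,-0.019,0.001]],"spin":[0,0.003,0.003,0.003,0.003,0.003,0.003,0.003,0.003,0.003]}'
python3 -c "
from h import *
go(10,0,229)
snap('scene','s1.png')
cv2.imwrite('pics/s1c.png',cv2.resize(cv2.imread('pics/s1.png')[130:300,180:400],None,fx=3,fy=3))"
```

```text
t: 4.03
tool_pos: [0.4658, 0.0985, 0.2286]
orientation: [-3.055, -0.733, -0.0]
force: [-0.9, -0.4, 0.9]
opening: 0.0005
gripper_force: 0.3
t 4.03 local tcp mm [-61.5  -1.4 228.6] tip z 211.6 yaw off -0.0032 F [-0.9 -0.4  0.9] open 0.001
travel [ 0.0715 -0.0016 -0.0004]
```

View pics/s1c.png

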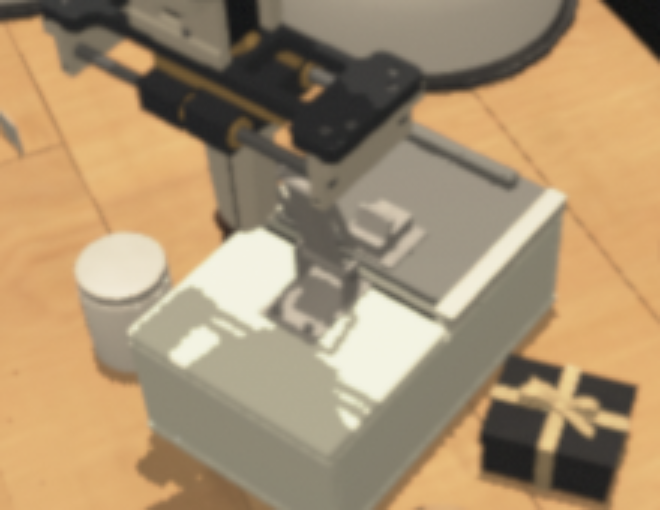

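The picture shows the closed fingers (crop about 340,185) pushing the loop up, with the lever still upright. I'll keep pushing past upright.

```bash
python3 -m inch '{"travel":[[0.008,-0.001,0],[0.016,-0.001,0],[0.024,-0.001,0],[0.032,-0.001,0],[0.040,-0.001,0],[0.048,-0.001,0],[0.056,-0.001,0],[0.064,-0.001,0],[0.072,-0.001,0],[0.072,-0.001,0]],"spin":[-0.003,-0.003,-0.003,-0.003,-0.003,-0.003,-0.003,-0.003,-0.003,-0.003]}'
python3 -c "
from h import *
go(30,0,229)
im,d=snap('scene','s2.png'); L=loc(cloud('scene',d))*1000
for n in ['bail_bar','bail_tab','bail','lever_end','keeper_seat']:
    print(n,[(np.round(loc(np.array(x['centre']))*1000),round(x['p'],2)) for x in models.look_for('scene',n)[:2]])
cv2.imwrite('pics/s2c.png',cv2.resize(cv2.imread('pics/s2.png')[130:300,180:400],None,fx=3,fy=3))"
```

```text
t: 4.92
tool_pos: [0.5297, 0.1323, 0.2285]
orientation: [-3.054, -0.738, -0.0]
force: [0.7, 0.4, -0.1]
opening: 0.0003
gripper_force: 0.0
t 4.92 local tcp mm [ 10.9  -0.5 228.5] tip z 211.5 yaw off 0.0002 F [ 0.7  0.4 -0.1] open 0.0
travel [ 0.0191 -0.0005 -0.0005]
bail_bar [(array([ 26., -23., 202.]), 0.69)]
bail_tab [(array([ 28., -23., 203.]), 0.68)]
bail [(array([ 19., -23., 202.]), 0.59)]
lever_end [(array([ -5.,  -8., 187.]), 0.96), (array([ 90., -14., 102.]), 0.68)]
keeper_seat [(array([ 88., -11.,  99.]), 0.92)]
```

View pics/s2c.png

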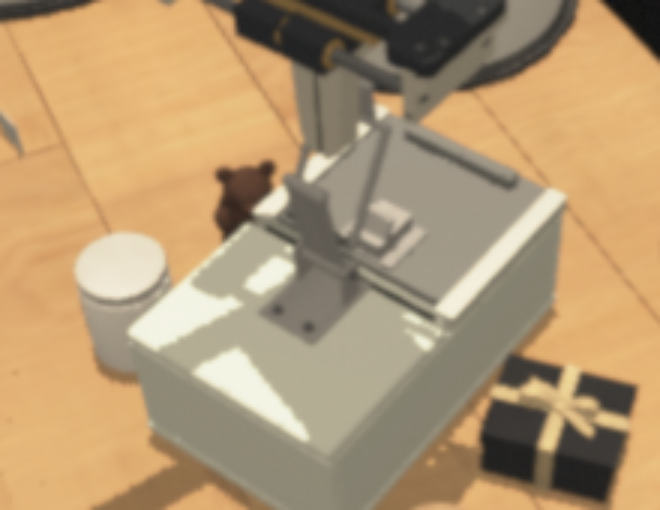

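```bash
python3 -m inch '{"travel":[[0.008,0,0],[0.016,0,0],[0.024,0,0],[0.032,0,0],[0.040,0,0],[0.040,0,0],[0.040,0,0]],"spin":[0,0,0,0,0,0,0]}'
python3 -c "
from h import *
go(30,0,229)
im,d=snap('scene','s3.png')
for n in ['bail_bar','bail_tab','bail','lever_end','keeper_seat']:
    print(n,[(np.round(loc(np.array(x['centre']))*1000),round(x['p'],2)) for x in models.look_for('scene',n)[:2]])
cv2.imwrite('pics/s3c.png',cv2.resize(cv2.imread('pics/s3.png')[130:300,180:400],None,fx=3,fy=3))"
```

```text
t: 5.8
tool_pos: [0.5645, 0.1503, 0.2283]
orientation: [-3.054, -0.738, 0.001]
force: [-0.6, 0.2, 0.5]
opening: 0.0006
gripper_force: 0.0
t 5.8 local tcp mm [ 50.   -0.4 228.3] tip z 211.3 yaw off 0.0003 F [-0.6  0.2  0.5] open 0.001
travel [-0.02   -0.0004 -0.0007]
bail_bar [(array([ 68.,  -1., 121.]), 0.74)]
bail_tab [(array([ 70.,  -2., 117.]), 0.71), (array([  1.,  -1., 142.]), 0.66)]
bail [(array([ 67.,  -5., 118.]), 0.63)]
lever_end [(array([  2.,  -1., 140.]), 0.65)]
keeper_seat [(array([ 90., -13., 100.]), 0.81)]
```

View pics/s3c.png

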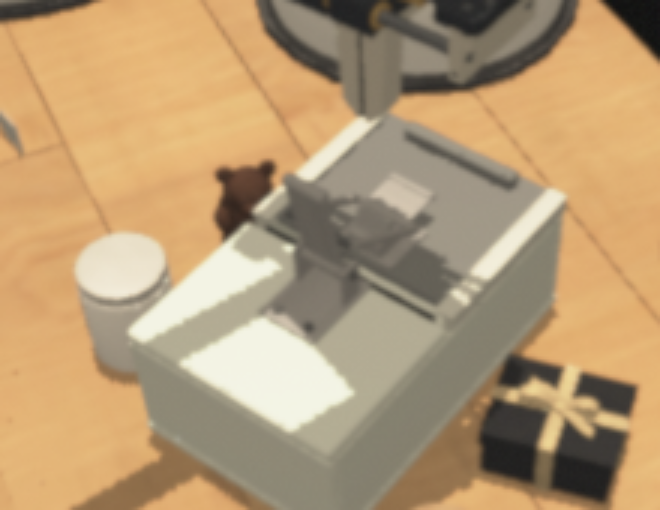

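The loop has fallen onto the keeper block, with its tab at crop (375,225). The lever is upright at crop (315,210). Next I'll measure the lever angle.

```bash
python3 -c "
from h import *
im,d=optics.read_camera('scene'); L=loc(cloud('scene',d))*1000
m=(abs(L[...,1])<17)&(L[...,2]>135)&(L[...,2]<208)&(abs(L[...,0])<40); Q=L[m]
for z in range(140,208,6):
  q=Q[abs(Q[:,2]-z)<3]
  if len(q): print(z,len(q),np.percentile(q[:,0],[5,50,95]).round(1))
m=(abs(L[...,1])<28)&(L[...,2]>112)&(L[...,2]<150)&(L[...,0]>20)&(L[...,0]<110); Q=L[m]
for x in range(20,110,6):
  q=Q[abs(Q[:,0]-x)<3]
  if len(q): print(x,len(q),np.percentile(q[:,2],[5,50,95]).round(1))
where()
"
```

```text
140 26 [-5.6 -4.4 -1.6]
146 22 [-7.  -5.6 -5. ]
152 26 [-7.8 -6.8 -4.1]
158 30 [-9.  -7.8 -1.5]
164 23 [-10.2  -9.2  -7. ]
170 26 [-11.4 -10.6  -7.6]
176 29 [-12.5 -11.6  -9.7]
182 22 [-13.6 -12.5  -9.6]
188 25 [-14.6 -13.6 -11.7]
194 23 [-16.1 -15.2 -13. ]
200 73 [-17.4 -14.3 -10.5]
206 3 [-15.3 -14.6 -12.8]
20 4 [142.3 144.3 145.8]
26 7 [137.4 140.9 142.5]
32 9 [134.  136.  138.6]
38 29 [112.8 115.6 136.8]
44 58 [113.3 120.1 131.7]
50 61 [121.2 126.1 129.3]
56 26 [115.6 122.4 126.5]
62 52 [117.9 120.3 122.3]
68 42 [118.  119.4 121.1]
74 39 [117.9 119.4 121.1]
80 42 [118.1 119.6 121.8]
86 49 [117.9 120.4 123.6]
92 15 [118.3 121.7 122.8]
t 6.15 local tcp mm [ 49.5  -0.6 228.8] tip z 211.8 yaw off -0.0002 F [-0.3 -0.2 -0.1] open 0.001
```

```bash
python3 -m inch '{"travel":[[-0.016,-0.001,0],[-0.032,-0.001,0],[-0.032,-0.001,0.013],[-0.032,-0.001,0.026],[-0.041,-0.001,0.027],[-0.051,-0.001,0.027],[-0.059,-0.001,0.029],[-0.067,-0.001,0.031],[-0.074,-0.001,0.035],[-0.080,-0.001,0.039]],"spin":[0,0,0,0,0,0,0,0,0,0]}'
python3 -c "
from h import *
where()
im,d=snap('scene','s4.png')
cv2.imwrite('pics/s4c.png',cv2.resize(cv2.imread('pics/s4.png')[130:300,180:400],None,fx=3,fy=3))"
```

```text
t: 6.98
tool_pos: [0.4929, 0.1145, 0.1896]
orientation: [-3.054, -0.737, -0.003]
force: [4.9, 2.1, 1.1]
opening: 0.0004
gripper_force: 2.0
t 6.98 local tcp mm [-30.    0.5 189.6] tip z 172.6 yaw off -0.0 F [4.9 2.1 1.1] open 0.0
```

View pics/s4c.png

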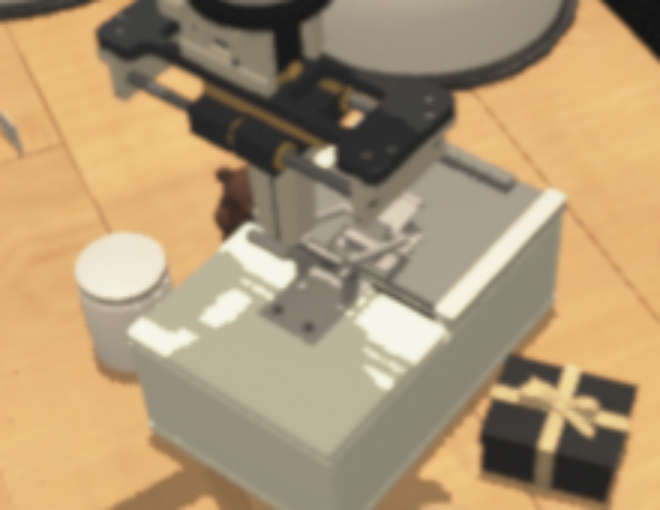

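The lever is coming over (its lip at crop (260,240)) with the loop hooked on the keeper, and the force is 5 N. I'll carry on down the arc.

```bash
python3 -m inch '{"travel":[[-0.006,0,0.005],[-0.011,0,0.011],[-0.015,0,0.017],[-0.018,0,0.024],[-0.020,0,0.031],[-0.022,0,0.038],[-0.024,0,0.045],[-0.027,0,0.050],[-0.028,0,0.054],[-0.028,0,0.054]],"spin":[0,0,0,0,0,0,0,0,0,0]}'
python3 -c "
from h import *
where()"
```

```text
t: 7.87
tool_pos: [0.4668, 0.1014, 0.1346]
orientation: [-3.054, -0.737, 0.003]
force: [0.3, 0.1, 0.1]
opening: 0.0002
gripper_force: 0.1
t 7.87 local tcp mm [-59.2   0.7 134.6] tip z 117.6 yaw off -0.0001 F [0.3 0.1 0.1] open 0.0
```

```bash
python3 -m inch '{"travel":[[0,0,0.002],[0,0,0.004],[0,0,0.005],[0,0,0.005]],"spin":[0,0,0,0]}'; python3 -c "
from h import *
where()"
```

```text
t: 8.2
tool_pos: [0.4676, 0.1016, 0.1334]
orientation: [3.053, 0.738, -0.001]
force: [-15.6, -1.6, 25.8]
opening: -0.0
gripper_force: 14.2
t 8.2 local tcp mm [-58.4   0.5 133.4] tip z 116.4 yaw off 0.0002 F [-15.6  -1.6  25.8] open -0.0
```

Firm stop at 116 mm, as expected for a lever that is fully down. I'll retreat up and check.

```bash
python3 -m inch '{"travel":[[0,0,-0.02],[0,0,-0.05],[0,0,-0.09],[-0.03,0.04,-0.12],[-0.06,0.08,-0.12],[-0.08,0.12,-0.12],[-0.08,0.16,-0.12],[-0.08,0.20,-0.12],[-0.08,0.23,-0.12],[-0.08,0.23,-0.12]],"spin":[0,0,0,0,0,0,0,0,0,0]}'; python3 -c "
from h import *
where()
im,d=snap('top','t5.png'); L=loc(cloud('top',d))*1000
m=(abs(L[...,1])<12)&(L[...,2]>106)&(L[...,0]>-100)&(L[...,0]<110); Q=L[m]
for x in range(-84,110,6):
  q=Q[abs(Q[:,0]-x)<3]
  if len(q): print(x,len(q),np.percentile(q[:,2],[5,50,95]).round(1))
cv2.imwrite('pics/t5c.png',cv2.resize(cv2.imread('pics/t5.png')[170:340,180:400],None,fx=3.5,fy=3.5))"
```

```text
t: 9.03
tool_pos: [0.5025, -0.1448, 0.2503]
orientation: [3.053, 0.731, -0.0]
force: [0.7, 0.7, -0.3]
opening: 0.0006
gripper_force: 0.0
t 9.03 local tcp mm [-139.8 -234.7  250.3] tip z 233.3 yaw off -0.0038 F [ 0.7  0.7 -0.3] open 0.001
-78 21 [112.4 113.9 116.6]
-72 57 [113.  115.2 117.9]
-66 64 [111.  113.8 116.4]
-60 67 [113.1 115.5 118.3]
-54 63 [113.8 116.6 119.2]
-48 63 [114.2 117.5 120.7]
-42 62 [117.5 119.5 121.9]
-36 67 [117.9 121.6 125.4]
-30 60 [121.2 124.4 127.5]
-24 63 [121.  123.3 126.4]
-18 60 [122.1 124.4 127.2]
-12 63 [123.6 125.7 129.4]
-6 70 [124.4 129.2 133.1]
0 57 [128.3 131.5 134.3]
6 8 [126.6 127.6 128.3]
12 3 [106.  106.1 107.3]
24 14 [106.2 109.1 114.5]
30 62 [109.1 113.8 116.8]
36 86 [113.4 120.4 127.8]
42 46 [124.  125.6 128.8]
48 63 [119.6 122.4 125.8]
54 66 [121.8 126.  129.3]
60 71 [126.8 129.9 133.3]
66 67 [129.1 134.6 137.8]
72 7 [130.7 132.8 135.3]
```

View pics/t5c.png

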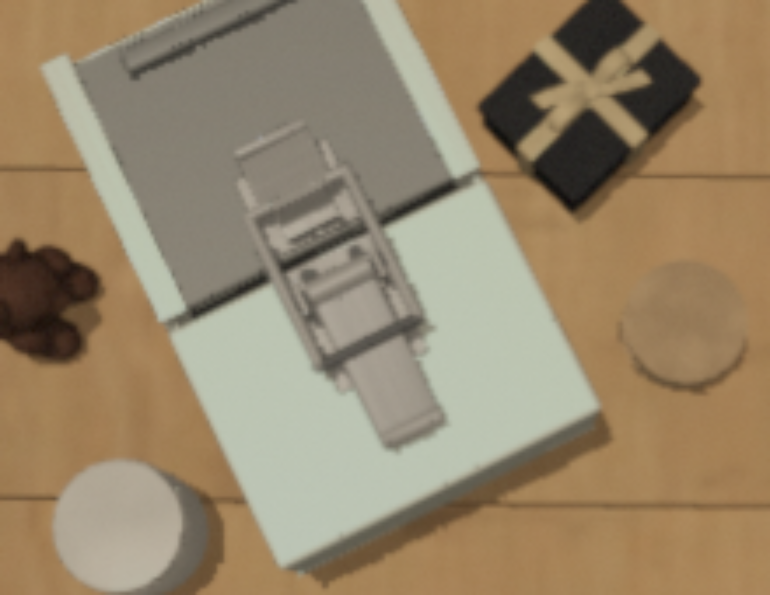

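The lever lies down (lip at crop (415,430)), with its top at about 115 mm, where it should be at angle 0. The crossbar sits in the keeper (crop (300,195)), the keeper has moved back about 8 mm, and the things around the tub haven't moved.

```bash
python3 -c "
from plant import close_job
print(close_job())"
```

```text
the job is handed in; nothing more can be done
None
```

The job is handed in (no verdict came back): in the last picture the crossbar is hooked behind the keeper, the lever is fully down and stays down by itself, the lid is pulled tight, and the things around the tub stand where they were.

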